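# Re-set the stop collar of a dish positioning jig

## Task

Pin the petri dish in the positioning jig: undo the orange wing screw before shifting the dark collar it holds, then slide the collar along its rod until its sprung nose has pushed the dish home against both brass posts and presses it with about 8 N. Hold it there while you do the wing screw fully up again, so that the dish stays pinned like that when you let go. The dish is fragile: never press it with more than about 15 N, and leave the other things on the bench where they are.

Things in the scene. Friction and masses are not known exactly. Their poses are not given: they have to be found in the camera images.
- jig: dish positioning jig, fixed to the worktop: aluminium base plate 280x120x10 mm, origin under its centre, z up, x along the plate in the clamping direction. Its steel guide rod (14 mm thick, axis 46 mm above the worktop, y = 0) runs along x from a dark support block (x -140 to -112 mm, top 60 mm high) to a black end cap at x = 6 to 12 mm
- home (a point): point on the jig's plate, 10 mm above the worktop, at x = 70, y = 0 mm in the jig's frame: where the dish's centre is when it is home against both back posts. The smooth brass posts are 12 mm thick, their tops 30 mm above the worktop, at x = 109, y = +33 and -33 mm in the jig's frame
- collar: dark shaft collar, 40 mm diameter, 28 mm long, on the guide rod; origin at its centre on the rod's axis, axes as the jig's. Slides only along the jig's x, centre from x = -95 to -8 mm, starting below -65 mm. Wing screw loose: about 1.5 N of sliding friction; tight: holds about 30 N or more. Its top is 66 mm above the worktop. It can be slid by the gripped wing
- plunger (a point): point in the collar's frame, 28 mm below its centre (18 mm above the worktop), on the axis of its sprung nose, which points along the jig's +x with a flat, slippery white plastic face 30 mm wide, 12 high. The free face is 50 mm ahead of this point, but set up to 6 mm longer or shorter, unknown, in each run. It gives way by up to 10.5 mm, 1.5 N per mm from the first touch, then bottoms
- thumbscrew (a joint): wing screw on top of the collar, rad: 0 fully tight (stop), 1.3 fully loose (stop). Positive is anticlockwise seen from above = loosening. Above 0.9 the collar is quite free; below 0.3 it is tight. Starts at 0 to 0.2. Turning takes about 0.1 to 0.2 N m; it stays where it is left and does not rise as it turns
- wing (a point): middle of the orange wing of that screw, on its vertical axis, 84 mm above the worktop, straight above the collar's centre. The wing is an upright bar 36 mm long, 9 mm thick, 20 mm high (74 to 94 mm above the worktop); the point's y axis runs along its length, x across its thickness. At thumbscrew = 0 the point's axes are the jig's
- panel (a point): middle of the front edge of the fixed upright glass side panel of this bench, which stands left of the jig: a thin sheet in the x-z plane from here (x = 0.48 m) back along +x, up to 0.65 m above the worktop. A second one stands 0.15 m further to the left. An arm coming from the left must draw back in front of both edges before it swings over to the jig
- dish: loose petri dish with lid, lying flat on the jig's plate between nose and posts, 90.4 mm across, 16 mm high, 28 g; origin at the centre of its underside, 10 mm above the worktop. At the start it lies 8 to 20 mm short of the posts and up to 6 mm off line
- lidded_pot: bystander: low white pot with lid, 74 mm wide, 44 high; origin at the centre of its underside
- spirit_flask: bystander: round stoppered glass flask, 72 mm wide, 110 high; origin at the centre of its underside
- forceps: bystander: steel forceps 203x16x10 mm lying flat; origin under the middle
- vial_red: bystander: red-capped glass vial, 24 mm wide, 52 high; origin at the centre of its underside
- vial_black: bystander: black-capped glass vial, 24 mm wide, 52 high; origin at the centre of its underside
- marker: bystander: blue marker pen, 132 mm long, 14 thick, lying flat; origin under the middle
- bar (a joint): hidden joint for a test, value in m
- shoe: hidden part for a test
Things that resemble listed ones, but are neither listed nor needed, are in the scene too. There is more than one size of the dish; the one meant has the size given above.

How it is judged:
By the outcome, as a careful person would: the job done as asked, in the order asked, and still so for the second after the job is handed in, with the robot touching nothing.
It also fails if it takes over 67 s, if anything falls off the work surface, if the arm or the gripper's body presses on something with over 40 N, if the wrist force passes 120 N, or if a joint passes its speed limit or range.

## Robot

A 6-joint arm with a two-finger parallel gripper is mounted at the origin on a cart in front of the work surface, level with it; the furniture and walls round the work are solid. World frame = base frame: x ahead of the robot, y to its left, z up, the work surface at z = 0. Lengths are in m, angles in rad, forces in N, time in s.
With the tool pointing down it reaches from about 0.35 to 0.975 m from the base axis. Payload 4.9 kg.
Tool frame: the origin (TCP) lies at the very end of the fingers, on their centre line; the grasp point (between the pads) lies 19 mm behind it (pinch_z is the distance from the TCP to the grasp point, in m); z points along the fingers, y is the line along which they close (so a half turn about z gives the same grasp; the last joint's range is limited). The gripper opens to 85 mm and grips with 20 to 120 N. Pads are 22 mm wide; open, the fingers measure 114 mm over their backs; the gripper's body (76 mm by 85 mm) begins 54 mm behind the grasp point. The pads swing forward as they close: fully open they stand 13 mm farther back than shut.
Start: joints at [0.992, 0.053, 1.613, -0, 1.476, -0.119], TCP at [0.277, 0.56, 0.231] pointing down, gripper open.
Joint ranges: [-3.01, 3.01], [-1.01, 2.22], [0.06, 2.58], [-1.02, 4.17], [0.09, 2.62], [-3.14, 3.14]. Speed limits (rad/s): [2.57, 2.57, 3.14, 3.14, 3.14, 3.14].

## Interface

Orientations are given as a unit quaternion [w, x, y, z].
In Python, from plant import * gives the robot as it stands. The module is installed in compiled form; this text tells all that it offers.
- The arm moves only by the tool play_rows, never from a script. Its arguments are lists of equal length, an entry for each row: "linear": the shift along the world's x, y, z in m, a list of three; "turn": the turn about the world's z in degrees. A call has 1 to 8 rows; each row shifts and turns the commanded pose from where the row before left it; what a row does not reach is not made up. A row lasts 1/8 s, in which the tool goes at most 62.5 mm and 10.7 degrees, less where a joint would pass 70% of its speed; a pose out of reach is approached as far as the arm can. A call is refused whole if a number of a shift passes 0.0625 or a number of a turn 10.7, either way. A call with a gripper value outside its range is refused whole. "hand" is the finger opening in m, from 0 to 0.0854, set as the call begins (left out, the last holds). The fingers move at their own pace and stop on an object; the grip force is fixed at half the most. Time passes only in rows, so rows that do not move let the fingers close. It gives the time, the measured TCP pose, the force, the opening and the grip force at its end, in the units of the state.
- state(): the state, without advancing time (a new reading comes with each control period).
- grab_frame(name): name is "scene" or "top" or "wrist"; returns the picture (384x512x3 uint8, red, green, blue); there is no depth.
- camera_info(name): a dict with "camera_matrix" (3x3 intrinsics, pixels), "distortion" ([k1, k2, p1, p2, k3] as OpenCV has them; the pictures are not rectified), "origin" and "attitude" of the camera in the world; the wrist camera has in their place "mount" (4x4, takes a point from camera to tool coordinates, whose origin is the TCP and whose axes are the flange's). Camera axes: x right, y down, z forward; pixel columns grow to the right and rows downward; lengths in m; the calibration is good to about 2 mm. A picture is of the moment at which its call begins: read the wrist's pose just before it. camera_info takes no time and is no camera call.
- job_done(): hands the job in; it is judged then, once.
Trained networks look in the newest picture that a camera, given by its name, has taken for a name from the list of things; names that differ only in an ending like _2 or _b are one class to them, and where a whole thing is asked for, a point or a joint stands for the part that bears it (a point fixed in the world has none). Each returns a list of dicts, best first, with "p" (0 to 1); they miss things now and then, are a little off and sometimes report something else, mostly with a low value. They report only what shows in the picture. A call takes as long as a camera call. They do not tell look-alikes from the thing itself.
- trace(camera, thing): "region" (384x512 bool, what is visible of it) and "location" ([column, row] in pixels, amid what is visible of it).
The state is a dict: "time": time; "joint_pos": joint angles; "joint_vel": joint speeds; "joint_efforts": joint torques, N m; "tool_pos": TCP position; "tool_rot": TCP orientation; "contact_force": force on the tool from outside, world axes, zero at the start; "ft_torque": the same for the moment, N m; "gripper_width": opening from 0.0 (shut) to 1.0 (fully open); "grasp_force": force on a finger pad.
Only numpy, scipy, OpenCV 4.12 (cv2) and the standard library are available. Lean on these libraries where they do the work, as an engineer would, in place of code of your own. Each camera call takes 0.05 s, during which the arm holds its last target. There are 200 camera calls.

## Working session

There is one attempt and no reset: what is moved stays moved. The work goes in short steps, Python scripts to look and compute and a tool call to move; the robot and the scene stay as the last step left them, time stands still between calls to the robot, and variables do not carry over. Pictures are saved under pics/ and viewed, at most 10 in all, crops included, and the job is handed in when it is done.

Besides the shell and the picture viewer there is one more tool, called after "Call:" by a JSON object that holds its "name" and its "arguments". play_rows: Moves the arm, as the interface text tells. Its arguments: {"type":"object","properties":{"linear":{"type":"array","items":{"type":"array","items":{"type":"number"}}},"turn":{"type":"array","items":{"type":"number"}},"hand":{"type":"number"}},"required":["linear","turn"]}

```bash
mkdir -p pics
cat > h.py <<'E'
from plant import *
import numpy as np, cv2
from scipy.spatial.transform import Rotation as R
def rot(a):
    a=np.array(a,float)
    return a if a.shape==(3,3) else R.from_quat([a[1],a[2],a[3],a[0]]).as_matrix()
def campose(n,s=None):
    i=camera_info(n)
    if 'mount' in i:
        s=s or state(); T=np.eye(4); T[:3,:3]=rot(s['tool_rot']); T[:3,3]=s['tool_pos']
        M=T@np.array(i['mount']); return i,M[:3,:3],M[:3,3]
    return i,rot(i['attitude']),np.array(i['origin'],float)
def ray(n,px,z,s=None):
    i,Rm,o=campose(n,s)
    u=cv2.undistortPoints(np.array([[px]],float),np.array(i['camera_matrix'],float),np.array(i['distortion'],float))[0,0]
    d=Rm@np.array([u[0],u[1],1]); return o+d*(z-o[2])/d[2]
def proj(n,P,s=None):
    i,Rm,o=campose(n,s); P=np.atleast_2d(P)
    return cv2.projectPoints(((P-o)@Rm).astype(float),np.zeros(3),np.zeros(3),np.array(i['camera_matrix'],float),np.array(i['distortion'],float))[0][:,0]
def save(n,f,im=None):
    im=grab_frame(n) if im is None else im
    cv2.imwrite('pics/'+f,cv2.cvtColor(im,cv2.COLOR_RGB2BGR)); return im
E
python3 - <<'E'
from h import *
print(state()); 
a=save('scene','s0.png');b=save('top','t0.png')
for n in('scene','top'): 
    print(n,camera_info(n))
    for t in ('jig','collar','thumbscrew','dish','lidded_pot','panel'):
        print(t,[(round(d['p'],2),np.round(d['location']),int(d['region'].sum())) for d in trace(n,t)])
E
```

```text
{'time': 0.0, 'joint_pos': array([ 9.91996548e-01,  5.33867894e-02,  1.61427837e+00,  2.15254572e-05,
        1.47600214e+00, -1.18992158e-01]), 'joint_vel': array([-0.00051432,  0.00140094, -0.00056291, -0.00022431,  0.00043495,
       -0.00171012]), 'joint_efforts': array([-7.76492088e-04, -3.93690205e+01, -3.70172954e+01, -2.58996879e-04,
        6.95940820e-03, -2.02031850e-05]), 'tool_pos': array([0.27701005, 0.55957151, 0.2300538 ]), 'tool_rot': array([-3.64688162e-04,  2.27884746e-01,  9.73687561e-01, -9.71164004e-04]), 'contact_force': array([-0.38794582, -0.363613  , -0.24370922]), 'ft_torque': array([ 0.01179251, -0.00406542, -0.03591751]), 'grasp_force': 0.0, 'gripper_width': 0.9982377438352674}
scene {'camera_matrix': array([[353.19702786,   0.        , 251.37591908],
       [  0.        , 353.19702786, 188.38128845],
       [  0.        ,   0.        ,   1.        ]]), 'distortion': array([-0.08615282,  0.        ,  0.        ,  0.        ,  0.        ]), 'origin': array([ 0.26633899, -0.66525541,  0.86034506]), 'attitude': array([-0.30950307,  0.87399127, -0.35539573,  0.11849466])}
jig [(0.98, array([233., 239.]), 2933)]
collar [(0.66, array([223., 213.]), 231)]
thumbscrew [(0.43, array([222., 209.]), 85)]
dish [(0.89, array([311., 236.]), 324), (0.76, array([248., 257.]), 887)]
lidded_pot [(0.77, array([267., 181.]), 521)]Traceback (most recent call last):
  File "<stdin>", line 7, in <module>
ValueError: it knows: bar, collar, dish, forceps, home, jig, lidded_pot, marker, plunger, shoe, spirit_flask, thumbscrew, vial_black, vial_red, wing
```

```bash
python3 -c "
import cv2,numpy as np
a=cv2.imread('pics/s0.png');b=cv2.imread('pics/t0.png')
cv2.imwrite('pics/st.png',cv2.resize(np.vstack([a,b]),(800,600)) if 0 else np.hstack([cv2.resize(a,(400,300)),cv2.resize(b,(400,300))]))"
```

```text
(no output)
```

View pics/t0.png

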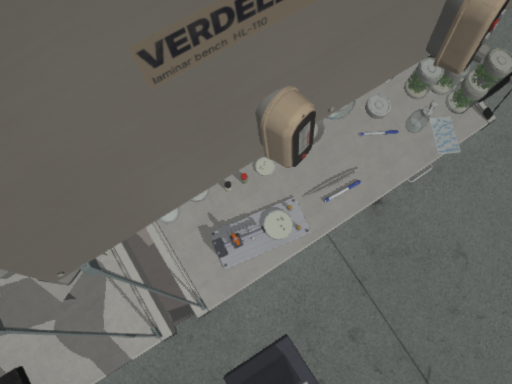

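View pics/s0.png

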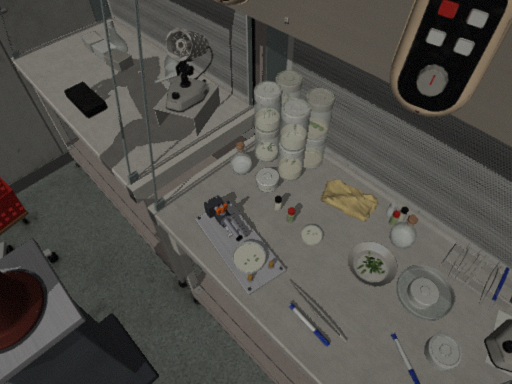

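Top picture: jig at about (262,232), orange wing at (236,239), large dish at (278,225), brass posts at (290,207) and (299,227). Scene picture: wing at (222,209), dish at (249,257), posts at (251,277) and (272,263). The look-alikes for the dish are a small dish at (311,236) in scene and (264,166) in top, plus a bowl and plate further right. The dish on the jig is the one I want.

Run:
```python
from h import *
b=save('top','t1.png');a=save('scene','s1.png')
print(campose('top')[2])
for n in('scene','top'):
    for t,z in (('jig',.01),('collar',.046),('wing',.084),('dish',.026),('forceps',.01),('marker',.01),('vial_red',.03),('vial_black',.03),('spirit_flask',.05),('lidded_pot',.04)):
        print(n,t,[(round(d['p'],2),np.round(d['location']),np.round(ray(n,d['location'],z),3)[:2]) for d in trace(n,t)])
for n,l in (('scene',[(251,277),(272,263)]),('top',[(290,207),(299,227)])):
    for p in l: print(n,'post',np.round(ray(n,p,.03),3))
c=np.hstack([cv2.resize(a[190:300,180:300],None,fx=3.3,fy=3.3,interpolation=2),cv2.resize(b[190:273,205:325],None,fx=3.3,fy=4.374,interpolation=2)])
c=c[:, :800]; save('',"c1.png",c); print(c.shape)
```

```text
[ 0.46079322 -0.19307838  1.08624247]
scene jig [(0.6, array([233., 239.]), array([ 0.571, -0.261]))]
scene collar [(0.56, array([222., 216.]), array([ 0.587, -0.202]))]
scene wing [(0.61, array([222., 209.]), array([ 0.587, -0.207]))]
scene dish [(0.78, array([312., 234.]), array([ 0.729, -0.409])), (0.55, array([251., 254.]), array([ 0.568, -0.335]))]
scene forceps [(0.6, array([328., 323.]), array([ 0.576, -0.593]))]
scene marker []
scene vial_red [(0.61, array([267., 179.]), array([ 0.78 , -0.186])), (0.28, array([253., 256.]), array([ 0.567, -0.345]))]
scene vial_black [(0.63, array([277., 205.]), array([ 0.732, -0.275]))]
scene spirit_flask [(0.97, array([242., 159.]), array([ 0.771, -0.087])), (0.25, array([249., 256.]), array([ 0.552, -0.345]))]
scene lidded_pot [(0.63, array([267., 180.]), array([ 0.771, -0.195]))]
top jig [(0.74, array([339., 190.]), array([ 0.551, -0.555])), (0.72, array([252., 234.]), array([ 0.578, -0.257]))]
top collar [(0.57, array([234., 239.]), array([ 0.591, -0.202])), (0.36, array([229., 186.]), array([ 0.731, -0.273]))]
top wing [(0.42, array([234., 241.]), array([ 0.582, -0.199]))]
top dish [(0.79, array([279., 227.]), array([ 0.552, -0.334])), (0.69, array([265., 166.]), array([ 0.732, -0.4  ]))]
top forceps [(0.52, array([355., 172.]), array([ 0.568, -0.63 ]))]
top marker [(0.69, array([341., 191.]), array([ 0.543, -0.56 ]))]
top vial_red []
top vial_black [(0.59, array([230., 188.]), array([ 0.731, -0.275]))]
top spirit_flask [(0.78, array([172., 217.]), array([ 0.742, -0.084]))]
top lidded_pot [(0.58, array([202., 197.]), array([ 0.749, -0.189])), (0.24, array([229., 187.]), array([ 0.732, -0.273]))]
scene post [ 0.521 -0.384  0.03 ]
scene post [ 0.587 -0.394  0.03 ]
top post [ 0.584 -0.394  0.03 ]
top post [ 0.52  -0.383  0.03 ]
(363, 792, 3)
```

View pics/c1.png

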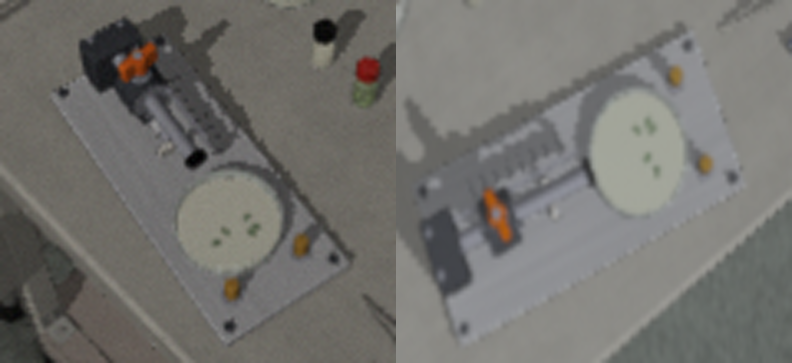

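Crop: the orange wing sits on the dark collar next to the block. The large dish (about 90 mm) lies between the rod cap and the brass posts, and the small dish is off the jig. From the posts, the jig is at about (0.570, -0.281) with yaw about -99°. Next I draw across in front of the panels.

Call:
{"name": "play_rows", "arguments": {"linear": [[0,-0.05,0],[0,-0.05,0],[0,-0.05,0],[0,-0.05,0],[0,-0.05,0],[0.02,-0.045,0],[0.02,-0.045,0],[0.02,-0.045,0]], "turn": [-10,-10,-10,-10,-10,-10,-10,-10], "hand": 0.0854}}

```text
time: 2.45
tool_pos: [0.3377, 0.1737, 0.2317]
tool_rot: [0.0, 0.802, 0.597, 0.001]
contact_force: [0.2, 0.5, -0.3]
gripper_width: 1.001
grasp_force: 0.0
```

Run:
```python
from h import *
s=state();print(s['joint_pos'],s['tool_pos'],s['tool_rot'],s['contact_force'])
print(camera_info('wrist')['mount'])
for p in [(158,207),(133,180)]: print(ray('scene',p,0))
P=np.array([[.48,y,z] for y in(-.12,-.05,0.05) for z in (0,.65)]);print(proj('scene',P))
```

```text
[ 2.78385206e-01 -5.98582377e-01  2.14223170e+00  2.67000635e-06
  1.59639563e+00  5.68943687e-01] [0.33771166 0.17369212 0.23165459] [2.72615401e-04 8.02024471e-01 5.97290674e-01 7.24244809e-04] [ 0.24003038  0.46558497 -0.30995092]
[[ 3.59144764e-04 -9.48367258e-01 -3.17174108e-01  8.18983829e-02]
 [ 9.99999383e-01  7.28548398e-06  1.11054219e-03 -3.93596407e-04]
 [-1.05089108e-03 -3.17174312e-01  9.48366676e-01 -1.43076609e-01]
 [ 0.00000000e+00  0.00000000e+00  0.00000000e+00  1.00000000e+00]]
[ 0.48583735 -0.01518146  0.        ]
[ 4.88781187e-01  1.32041138e-01 -1.11022302e-16]
[[177.05184104 229.30101518]
 [102.70836093  -4.60287589]
 [163.03944725 214.9219717 ]
 [ 82.62998661 -15.59014897]
 [144.5829507  195.87935843]
 [ 58.62692911 -28.53617398]]
```

Call:
{"name": "play_rows", "arguments": {"linear": [[0.02,-0.05,0],[0.02,-0.05,0],[0,-0.05,0],[0,-0.05,0],[0,-0.05,0],[0.02,-0.04,0],[0.03,-0.01,0],[0.03,0,0]], "turn": [-10,-10,-10,-10,-10,-10,-10,-10]}}

```text
time: 3.45
tool_pos: [0.4581, -0.1262, 0.2314]
tool_rot: [0.0, 0.998, -0.059, 0.0]
contact_force: [0.4, -0.1, 0.6]
gripper_width: 1.0
grasp_force: 0.0
```

Call:
{"name": "play_rows", "arguments": {"linear": [[0.02,-0.03,0],[0.02,-0.03,0],[0.02,-0.02,0],[0,0,0],[0,0,0]], "turn": [-3,0,0,0,0]}}

```text
time: 4.08
tool_pos: [0.5169, -0.2044, 0.2311]
tool_rot: [-0.0, 0.997, -0.081, -0.0]
contact_force: [0.0, -0.3, 0.0]
gripper_width: 1.002
grasp_force: 0.0
```

Run:
```python
from h import *
s=state();print(s['joint_pos'],s['tool_pos'],s['contact_force'])
w=save('wrist','w0.png')
for t,z in (('collar',.066),('wing',.094),('dish',.026)):
    print(t,[(round(d['p'],2),np.round(d['location']),np.round(ray('wrist',d['location'],z,s),3)[:2]) for d in trace('wrist',t)])
```

```text
[-5.10581121e-01 -1.11566893e-01  1.77399602e+00  1.56807666e-04
  1.47997905e+00  1.22314553e+00] [ 0.51690531 -0.20443315  0.23114194] [ 0.0295588  -0.34370024  0.01095644]
collar []
wing [(0.91, array([240., 113.]), array([ 0.589, -0.201]))]
dish [(0.84, array([352., 118.]), array([ 0.558, -0.334])), (0.47, array([246., 111.]), array([ 0.587, -0.205])), (0.41, array([280., 105.]), array([ 0.588, -0.247]))]
```

View pics/w0.png

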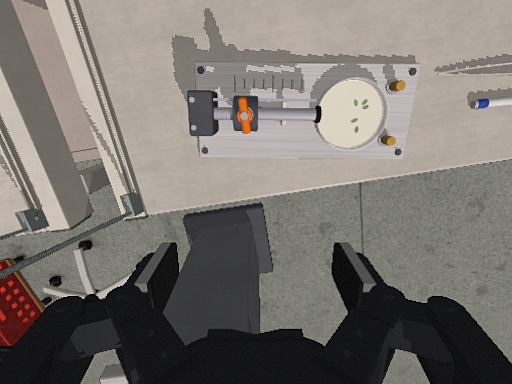

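The wrist picture shows the wing at (245,115), slightly turned, the dish at (351,113), posts at (398,86) and (388,140), and the rod cap at (317,114). I'll refine the jig yaw, the wing's centre and its angle.

```bash
cat > wing.py <<'E'
from h import *
def wing(s,w,box=(210,90,280,140),z=.094):
    x0,y0,x1,y1=box; h=cv2.cvtColor(w,cv2.COLOR_RGB2HSV)
    m=((h[...,0]<16)&(h[...,1]>150)&(h[...,2]>110)); k=np.zeros_like(m);k[y0:y1,x0:x1]=1;m&=k
    ys,xs=np.nonzero(m); P=np.array([ray('wrist',(x,y),z,s)[:2] for x,y in zip(xs,ys)])
    c=P.mean(0); _,_,V=np.linalg.svd(P-c); d=V[0]; q=(P-c)@d
    return len(P),c,np.degrees(np.arctan2(d[1],d[0]))%180,np.ptp(q),np.ptp((P-c)@V[1])
E
python3 - <<'E'
from wing import *
s=state();w=cv2.cvtColor(cv2.imread('pics/w0.png'),cv2.COLOR_BGR2RGB)
print(wing(s,w))
a=np.array([ray('wrist',p,.03,s)[:2] for p in [(400,85.5),(389,140)]]);print(a,np.linalg.norm(a[0]-a[1]))
c=np.array([ray('wrist',p,.01,s)[:2] for p in [(202,70),(204.5,151),(413,72),(398,153)]]);print(c)
print('rod',ray('wrist',(225,114),.053,s),ray('wrist',(313,114.5),.053,s))
d=(trace('wrist','dish') or [0])  # pic newest = w0
m=d[0]['region'];ys,xs=np.nonzero(m);print('dish c',ray('wrist',((xs.min()+xs.max())/2,(ys.min()+ys.max())/2),.026,s), np.ptp(xs),np.ptp(ys))
E
```

```text
(313, array([ 0.58633248, -0.20429762]), np.float64(178.5009647864886), np.float64(0.0352078262800215), np.float64(0.014707023014173943))
[[ 0.58670451 -0.39117696]
 [ 0.52354051 -0.37806749]] 0.06451006603561138
[[ 0.64430383 -0.15831188]
 [ 0.54498489 -0.13904155]
 [ 0.59929616 -0.41699573]
 [ 0.49945225 -0.39942227]]
rod [ 0.58918274 -0.18100246  0.053     ] [ 0.57221142 -0.28112375  0.053     ]
dish c [ 0.56409853 -0.33404388  0.026     ] 73 74
```

Call:
{"name": "play_rows", "arguments": {"linear": [[0.035,0,-0.02],[0.035,0,-0.03],[0,0,-0.03],[0,0,-0.02],[0,0,0],[0,0,0]], "turn": [4,4,0,0,0,0], "hand": 0.04}}

```text
time: 5.08
tool_pos: [0.5878, -0.2053, 0.1329]
tool_rot: [0.0, 1.0, -0.012, 0.001]
contact_force: [0.6, -0.4, -0.6]
gripper_width: 0.465
grasp_force: 0.0
```

Run:
```python
from wing import *
s=state();print(s['joint_pos'],s['tool_pos'],s['contact_force'])
w=save('wrist','w1.png')
p=proj('wrist',[[.5863,-.2043,.094]],s)[0];print(p)
x,y=p.astype(int);print(wing(s,w,(max(0,x-70),max(0,y-60),x+70,y+60)))
```

```text
[-4.55459566e-01  1.23568642e-01  1.70637769e+00  6.85284699e-06
  1.30936361e+00  1.13903417e+00] [ 0.58782321 -0.2052949   0.13285269] [ 0.5846445  -0.42940253 -0.57506281]
[253.95308675 219.25830408]
(481, array([ 0.58739842, -0.20426198]), np.float64(178.79811670597925), np.float64(0.03551762541222365), np.float64(0.014826867729686851))
```

View pics/w1.png

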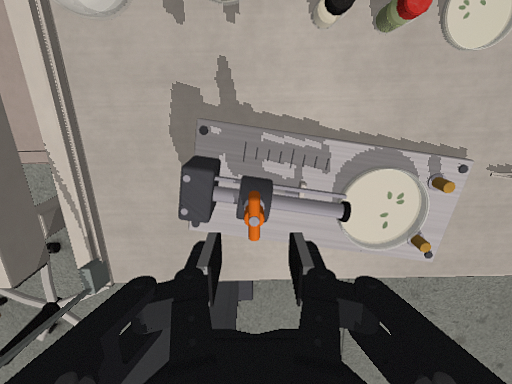

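The wrist picture shows the wing at (254,217), centred between the fingers at (213,265) and (297,265). I descend and close.

Call:
{"name": "play_rows", "arguments": {"linear": [[0,0.001,-0.02],[0,0,-0.02],[0,0,-0.015],[0,0,-0.006],[0,0,0],[0,0,0]], "turn": [0,0,0,0,0,0], "hand": 0.02}}

```text
time: 5.88
tool_pos: [0.5879, -0.2042, 0.071]
tool_rot: [0.0, 1.0, -0.012, 0.001]
contact_force: [-0.2, -0.2, -0.3]
gripper_width: 0.234
grasp_force: 0.0
```

Call:
{"name": "play_rows", "arguments": {"linear": [[0,0,0],[0,0,0],[0,0,0],[0,0,0]], "turn": [0,0,0,0], "hand": 0.0}}

```text
time: 6.38
tool_pos: [0.588, -0.2045, 0.0714]
tool_rot: [0.001, 1.0, -0.012, 0.001]
contact_force: [-0.4, -1.7, 4.7]
gripper_width: 0.092
grasp_force: 59.7
```

Call:
{"name": "play_rows", "arguments": {"linear": [[0,0,0],[0,0,0],[0,0,0],[0,0,0],[0,0,0],[0,0,0],[0,0,0],[0,0,0]], "turn": [8,8,8,8,8,8,8,0]}}

```text
time: 7.38
tool_pos: [0.587, -0.203, 0.0713]
tool_rot: [-0.001, 0.888, 0.46, -0.0]
contact_force: [-4.4, 2.8, 8.8]
gripper_width: 0.091
grasp_force: 60.3
```

Run:
```python
from h import *
s=state();print(s)
```

```text
{'time': 7.375, 'joint_pos': array([-4.53171201e-01,  1.91013761e-01,  1.74238096e+00,  1.15160617e-03,
        1.21048223e+00,  1.62107555e-01]), 'joint_vel': array([ 1.98215545e-05,  1.77609502e-03,  3.70410398e-04, -5.85198023e-04,
       -1.16914495e-03,  2.63059585e-02]), 'joint_efforts': array([ -0.89660291, -36.73262   , -31.36898875,  -0.19298891,
        -1.41085949,  -0.15958001]), 'tool_pos': array([ 0.58699255, -0.20298372,  0.07133372]), 'tool_rot': array([-1.23779291e-03,  8.88120539e-01,  4.59608871e-01, -2.49914470e-04]), 'contact_force': array([-4.3636365 ,  2.82785712,  8.79464657]), 'ft_torque': array([0.46184519, 0.70743168, 0.02333558]), 'grasp_force': 60.316363871097565, 'gripper_width': 0.09103544923742529}
```

Call:
{"name": "play_rows", "arguments": {"linear": [[-0.001,0,0.0005],[-0.0008,-0.0049,0],[-0.0008,-0.0049,0],[-0.0009,-0.005,0],[-0.0008,-0.0049,0],[-0.0008,-0.0049,0],[-0.0009,-0.005,0],[0,0,0]], "turn": [0,0,0,0,0,0,0,0]}}

```text
time: 8.38
tool_pos: [0.5815, -0.2343, 0.0714]
tool_rot: [0.0, 0.888, 0.459, -0.0]
contact_force: [-1.0, -0.7, 5.2]
gripper_width: 0.087
grasp_force: 59.8
```

```bash
cat > f.py <<'E'
from h import *
U=np.array([-.1685,-.9857]);V=np.array([.9857,-.1685])
s=state();p=s['tool_pos'][:2]-[.572,-.2784];f=s['contact_force'];print('jig x,y mm',p@U*1e3,p@V*1e3,'F x,y,z',f[:2]@U,f[:2]@V,f[2],'torque',s['ft_torque'])
E
python3 f.py
```

```text
jig x,y mm -45.047362216901206 1.907678597960108 F x,y,z 0.9018215489156909 -0.8513842935926783 5.227672643466583 torque [0.05284431 0.11490737 0.07020237]
```

Call:
{"name": "play_rows", "arguments": {"linear": [[-0.0002,-0.0012,0],[-0.0002,-0.0012,0],[-0.0002,-0.0013,0],[-0.0002,-0.0012,0],[-0.0002,-0.0012,0],[-0.0002,-0.0013,0],[-0.0002,-0.0012,0],[-0.0003,-0.0013,0]], "turn": [0,0,0,0,0,0,0,0]}}

```text
time: 9.38
tool_pos: [0.5799, -0.2434, 0.0714]
tool_rot: [-0.0, 0.888, 0.459, 0.0]
contact_force: [-0.2, 2.7, 5.6]
gripper_width: 0.089
grasp_force: 59.8
```

```bash
python3 f.py
python3 - <<'E'
from h import *
s=state();a=save('top','t2.png');w=save('wrist','w2.png')
for n in('wrist','top'):
  d=trace(n,'dish')
  for e in d[:2]: print(n,e['p'],e['location'],ray(n,e['location'],.026,s))
b=cv2.resize(a[190:273,205:325],None,fx=3.3,fy=3.3,interpolation=2)
b=cv2.copyMakeBorder(b,0,384-b.shape[0],0,400-b.shape[1],0)
save('','c2.png',np.hstack([b,cv2.resize(w,(400,384))[:, :400]]))
E
```

```text
jig x,y mm -35.80026927181125 1.8913582080591969 F x,y,z -2.620917555025034 -0.6328124046064775 5.637034809460356 torque [0.38232767 0.05492125 0.0440758 ]
wrist 0.76 [495.0, 245.3] [ 0.7190352  -0.37465741  0.026     ]
wrist 0.67 [301.3, 277.8] [ 0.57802657 -0.31239458  0.026     ]
top 0.87 [265.3, 168.1] [ 0.72603643 -0.39859736  0.026     ]
top 0.65 [284.3, 225.3] [ 0.54784513 -0.34971925  0.026     ]
```

View pics/c2.png

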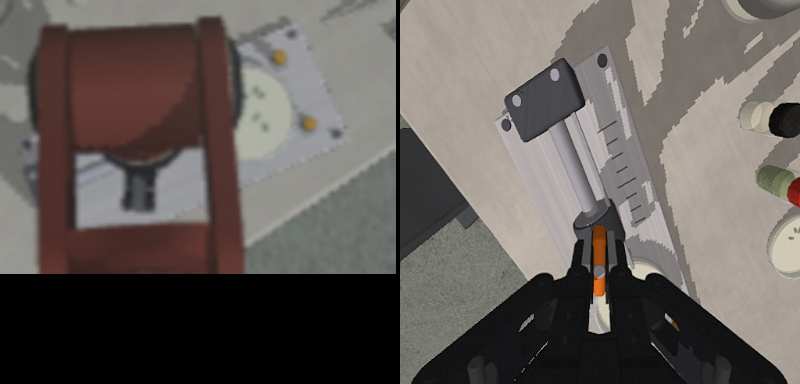

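Crop: the collar follows the gripped wing along the rod, and the dish at (265,115) still has a gap to the posts at (280,58) and (310,125). I go on in small steps.

Call:
{"name": "play_rows", "arguments": {"linear": [[-0.0001,-0.0007,0],[-0.0001,-0.0007,0],[-0.0001,-0.0007,0],[-0.0001,-0.0007,0],[-0.0001,-0.0007,0],[-0.0001,-0.0007,0],[-0.0001,-0.0007,0],[-0.0001,-0.0007,0]], "turn": [0,0,0,0,0,0,0,0]}}

```text
time: 10.58
tool_pos: [0.5789, -0.249, 0.0714]
tool_rot: [-0.0, 0.888, 0.459, 0.0]
contact_force: [-2.6, 2.3, 5.7]
gripper_width: 0.094
grasp_force: 59.9
```

```bash
python3 f.py
```

```text
jig x,y mm -30.148324183676795 1.8938360872188782 F x,y,z -1.8116397424283686 -2.949225611263816 5.727501966008324 torque [0.40515616 0.15903801 0.00398258]
```

Call:
{"name": "play_rows", "arguments": {"linear": [[-0.0001,-0.0005,0],[-0.0001,-0.0005,0],[-0.0001,-0.0005,0],[-0.0001,-0.0005,0]], "turn": [0,0,0,0]}}

```text
time: 11.08
tool_pos: [0.5786, -0.2509, 0.0714]
tool_rot: [-0.0, 0.888, 0.459, 0.0]
contact_force: [-1.4, 2.7, 5.3]
gripper_width: 0.09
grasp_force: 59.9
```

```bash
python3 f.py
```

```text
jig x,y mm -28.242281925584685 1.866262266851922 F x,y,z -2.4385216532719105 -1.8785375019910602 5.341020326113952 torque [0.51367194 0.09891388 0.07395331]
```

Call:
{"name": "play_rows", "arguments": {"linear": [[-0.0001,-0.0005,0],[-0.0001,-0.0005,0],[-0.0001,-0.0005,0],[-0.0001,-0.0005,0]], "turn": [0,0,0,0]}}

```text
time: 11.58
tool_pos: [0.5783, -0.2526, 0.0714]
tool_rot: [-0.001, 0.888, 0.459, 0.001]
contact_force: [0.1, 3.8, 7.1]
gripper_width: 0.09
grasp_force: 59.9
```

```bash
python3 f.py
```

```text
jig x,y mm -26.483151203908513 1.90057789121421 F x,y,z -3.795517388239301 -0.582646311866465 7.050987084312372 torque [0.64294237 0.02470457 0.02188393]
```

Call:
{"name": "play_rows", "arguments": {"linear": [[-0.0001,-0.0005,0],[-0.0001,-0.0005,0],[-0.0001,-0.0005,0],[-0.0001,-0.0005,0]], "turn": [0,0,0,0]}}

```text
time: 12.08
tool_pos: [0.5781, -0.254, 0.0714]
tool_rot: [-0.001, 0.888, 0.459, 0.001]
contact_force: [-0.1, 5.7, 7.2]
gripper_width: 0.095
grasp_force: 59.9
```

```bash
python3 f.py
```

```text
jig x,y mm -25.122182062464628 1.880372511595746 F x,y,z -5.649088996018796 -1.05412775949208 7.168363133674588 torque [ 0.87511093 -0.01312373 -0.01974479]
```

Call:
{"name": "play_rows", "arguments": {"linear": [[-0.0001,-0.0005,0],[-0.0001,-0.0005,0],[-0.0001,-0.0005,0],[-0.0001,-0.0005,0]], "turn": [0,0,0,0]}}

```text
time: 12.58
tool_pos: [0.5778, -0.2554, 0.0714]
tool_rot: [-0.001, 0.888, 0.459, 0.001]
contact_force: [0.7, 8.0, 7.4]
gripper_width: 0.089
grasp_force: 59.9
```

```bash
python3 f.py
```

```text
jig x,y mm -23.702840613345426 1.8672521859442524 F x,y,z -8.040594435014428 -0.6700865440174092 7.434870333424396 torque [ 1.22971878 -0.13759704 -0.03773903]
```

Call:
{"name": "play_rows", "arguments": {"linear": [[-0.0001,-0.0005,0],[-0.0001,-0.0005,0],[-0.0001,-0.0005,0],[0,0,0]], "turn": [0,0,0,0]}}

```text
time: 13.08
tool_pos: [0.5776, -0.2564, 0.0714]
tool_rot: [-0.002, 0.888, 0.459, 0.001]
contact_force: [0.7, 8.4, 6.7]
gripper_width: 0.088
grasp_force: 60.0
```

```bash
for i in 1 2 3; do python3 f.py; done
python3 - <<'E'
from h import *
s=state();a=save('scene','s3.png');b=save('top','t3.png')
c=np.hstack([cv2.resize(a[225:300,210:310],(400,300),interpolation=2),cv2.resize(b[185:260,235:335],(400,300),interpolation=2)])
save('','c3.png',c)
E
python3 f.py
```

```text
jig x,y mm -22.64468234207021 1.8548210086316397 F x,y,z -8.41062678789211 -0.7506481919054391 6.731842289455439 torque [ 1.40718509 -0.18054874  0.02053331]
jig x,y mm -22.64468234207021 1.8548210086316397 F x,y,z -8.41062678789211 -0.7506481919054391 6.731842289455439 torque [ 1.40718509 -0.18054874  0.02053331]
jig x,y mm -22.64468234207021 1.8548210086316397 F x,y,z -8.41062678789211 -0.7506481919054391 6.731842289455439 torque [ 1.40718509 -0.18054874  0.02053331]
jig x,y mm -22.65839432180478 1.846841913320177 F x,y,z -8.392702962171638 -1.3125350445029256 8.11345228389987 torque [ 1.34165036 -0.11356778  0.00851001]
```

View pics/c3.png

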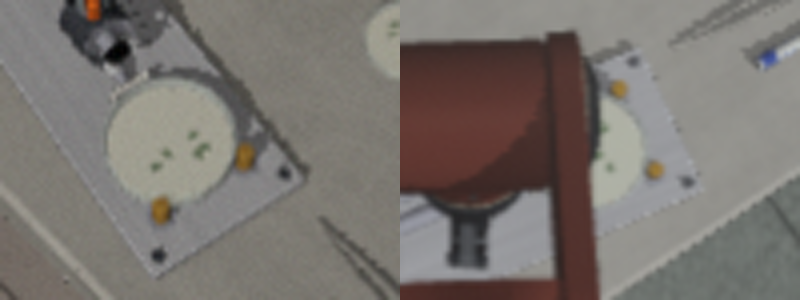

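The dish touches both posts, and the force is about 7 to 7.5 N after friction. I add about 0.5 mm and then tighten.

Call:
{"name": "play_rows", "arguments": {"linear": [[-0.0001,-0.0005,0],[0,-0.0003,0],[0,0,0]], "turn": [0,0,0]}}

```text
time: 13.55
tool_pos: [0.5775, -0.2569, 0.0713]
tool_rot: [-0.002, 0.888, 0.459, 0.002]
contact_force: [1.1, 8.7, 8.1]
gripper_width: 0.088
grasp_force: 60.0
```

```bash
python3 f.py
```

```text
jig x,y mm -22.10853478196486 1.833154818179896 F x,y,z -8.797247059702546 -0.3827819344809824 8.079378357197188 torque [ 1.53125472 -0.10786994  0.01868289]
```

Call:
{"name": "play_rows", "arguments": {"linear": [[0,0,0],[0,0,0],[0,0,0],[0,0,0],[0,0,0]], "turn": [-7,-7,-7,0,0]}}

```text
time: 14.18
tool_pos: [0.5782, -0.2576, 0.0714]
tool_rot: [-0.001, 0.957, 0.289, 0.002]
contact_force: [4.7, 7.4, 5.8]
gripper_width: 0.092
grasp_force: 59.9
```

```bash
python3 f.py
```

```text
jig x,y mm -21.583707841023642 2.5616816851229984 F x,y,z -8.118101710238069 3.410665910333462 5.824470333269679 torque [ 1.12534984 -0.46717345 -0.02741382]
```

Call:
{"name": "play_rows", "arguments": {"linear": [[0.0004,-0.0002,0],[0.0003,-0.0002,0],[0.0003,-0.0002,0],[0,0,0],[0,0,0]], "turn": [-7,-7,-7,0,0]}}

```text
time: 14.8
tool_pos: [0.5786, -0.258, 0.0714]
tool_rot: [-0.002, 0.994, 0.11, 0.001]
contact_force: [1.3, 8.1, 7.5]
gripper_width: 0.092
grasp_force: 60.2
```

```bash
python3 f.py
```

```text
jig x,y mm -21.194197870235453 3.0457220640866733 F x,y,z -8.18121976185981 -0.048829900811629065 7.540260268813151 torque [ 1.21359433 -0.20905666 -0.08530606]
```

Call:
{"name": "play_rows", "arguments": {"linear": [[0,-0.0003,0],[0,-0.0002,0],[0,-0.0001,0],[0,0,0],[0,0,0],[0,0,0]], "turn": [-7,-7,-7,-3,0,0]}}

```text
time: 15.55
tool_pos: [0.5786, -0.2588, 0.0714]
tool_rot: [-0.002, 0.995, -0.098, 0.0]
contact_force: [1.6, 7.2, 6.6]
gripper_width: 0.089
grasp_force: 63.0
```

```bash
python3 f.py; python3 -c "
from h import *
r=rot(state()['tool_rot']);print(np.degrees(np.arctan2(r[1,1],r[0,1]))+99.7)"
```

```text
jig x,y mm -20.43407564436491 3.202280908057484 F x,y,z -7.322487465159883 0.32836262463844335 6.629466762046304 torque [ 1.21045717 -0.184376    0.35453994]
-1.5649517220457057
```

Call:
{"name": "play_rows", "arguments": {"linear": [[0,0,0],[0,0,0],[0,0,0]], "turn": [-2,0,0]}}

```text
time: 15.92
tool_pos: [0.5786, -0.2588, 0.0714]
tool_rot: [-0.002, 0.993, -0.115, 0.0]
contact_force: [0.3, 7.1, 6.0]
gripper_width: 0.087
grasp_force: 73.3
```

```bash
python3 f.py; python3 -c "
from h import *
r=rot(state()['tool_rot']);print(np.degrees(np.arctan2(r[1,1],r[0,1]))+99.7)"
```

```text
jig x,y mm -20.449839829677583 3.181829005006746 F x,y,z -7.02740616518719 -0.9180721938206081 6.038103749580496 torque [ 1.12402477 -0.21652049  0.8365889 ]
-3.4741812734491333
```

Call:
{"name": "play_rows", "arguments": {"linear": [[0,0,0],[0,0,0]], "turn": [3,0]}}

```text
time: 16.18
tool_pos: [0.5786, -0.2588, 0.0714]
tool_rot: [-0.002, 0.996, -0.09, 0.0]
contact_force: [0.7, 7.3, 7.3]
gripper_width: 0.093
grasp_force: 60.3
```

Call:
{"name": "play_rows", "arguments": {"linear": [[0,0,0],[0,0,0],[0,0,0],[0,0,0]], "turn": [0,0,0,0], "hand": 0.035}}

```text
time: 16.68
tool_pos: [0.5776, -0.2607, 0.0705]
tool_rot: [-0.0, 0.996, -0.09, -0.0]
contact_force: [0.6, -1.4, 1.4]
gripper_width: 0.409
grasp_force: 0.0
```

Call:
{"name": "play_rows", "arguments": {"linear": [[0,0,0.01],[0,0,0.02],[0,0,0.03],[0,0,0.03],[-0.03,0,0.03],[-0.03,0,0.02],[0,0,0],[0,0,0]], "turn": [0,0,0,0,0,0,0,0]}}

```text
time: 17.68
tool_pos: [0.5182, -0.2606, 0.2116]
tool_rot: [0.0, 0.996, -0.09, 0.001]
contact_force: [0.7, -0.1, -0.3]
gripper_width: 0.413
grasp_force: 0.0
```

Run:
```python
from wing import *
s=state();w=save('wrist','w4.png');p=proj('wrist',[[.579,-.257,.094]],s)[0];x,y=p.astype(int);print(p,wing(s,w,(x-60,max(0,y-40),x+60,y+40)))
x,y=np.clip(p+[60,20],[160,100],[352,284]).astype(int)
save('','c4.png',cv2.resize(w[max(0,y-110):y+110,x-150:x+150],None,fx=2.6,fy=2.6,interpolation=2))
```

```text
[239.86061209 126.11488965] (343, array([ 0.57691432, -0.25811616]), np.float64(170.05684814993035), np.float64(0.03530705445300797), np.float64(0.014372802306196577))
```

View pics/c4.png

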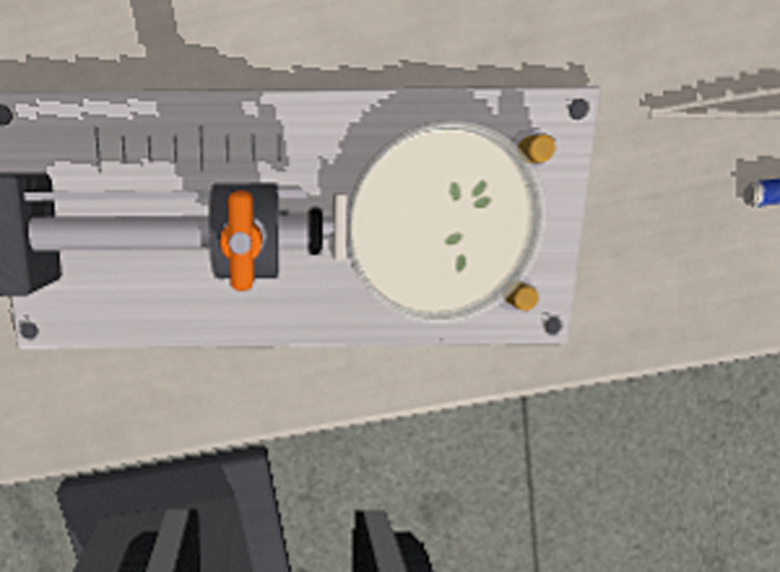

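The wing now lies along the jig's y axis, so the screw is fully tight. The nose at (340,227) presses the dish against both posts at (540,148) and (522,297), and the gripper is clear. I hand in.

```bash
python3 -c "
from plant import *
print(job_done())"
```

```text
the job is handed in; nothing more can be done
None
```

The dish is pinned against both brass posts at an estimated 8 N (force readings and spring travel), with the wing screw tightened to its stop and the gripper clear, handed in at about 18 s; no verdict was returned.

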